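Jack up one end of a desk-top plan chest and hold the jack handle down

ROBOT

A 6-joint arm with a two-finger parallel gripper is mounted at the origin on the work surface. World frame = base frame: x ahead of the robot, y to its left, z up, the work surface at z = 0. Lengths are in mm, angles in rad, forces in N, time in s.
With the tool pointing down it reaches from about 350 to 775 mm from the base axis. Payload 7.3 kg.
Tool frame: the origin (TCP) lies at the very end of the fingers, on their centre line; the grasp point (between the pads) lies bot.grip_point_offset behind it (bot.grip_point_offset is the distance from the TCP to the grasp point, in mm); z points along the fingers, y is the line along which they close (so a half turn about z gives the same grasp; the last joint's range is limited). The gripper opens to 92 mm and grips with 3 to 60 N. Pads are 19 mm wide; open, the fingers measure 130 mm over their backs; the gripper's body (75 mm by 190 mm) begins 47 mm behind the grasp point.
Start: joints at [-1.318, 0.342, 1.524, -0, 1.275, -0.146], TCP at [203.888, -483.813, 226.741] pointing down, gripper open.
Joint ranges: [-2.53, 2.53], [-0.77, 2.02], [0.04, 2.7], [-1, 4.14], [0.28, 2.66], [-3.11, 3.11]. Speed limits (rad/s): [2.57, 2.57, 3.14, 3.14, 3.14, 3.14].

INTERFACE

Orientations are given as [roll, pitch, yaw] about the fixed x, y, z axes, in that order (R = Rz(yaw) Ry(pitch) Rx(roll)).
In Python, from plant import bot gives the robot as it stands. The module is installed in compiled form; this text tells all that it offers.
- The arm moves only by the tool carry_out, never from a script. Its argument "plan" is a list of rows, each an object of numbers: "tx", "ty", "tz": the shift along the world's x, y, z in mm; "rx", "ry", "rz": the turn, a rotation vector about the world's x, y, z in rad. A call has 1 to 12 rows; each row shifts and turns the commanded pose from where the row before left it; what a row does not reach is not made up. A row lasts 1/10 s, in which the tool goes at most 50 mm and 8.59 degrees, less where a joint would pass 70% of its speed; a pose out of reach is approached as far as the arm can. A call with a gripper value outside its range is refused whole. "gripper" is the closure, from 0 (fully open) to 1 (shut), set as the call begins (left out, the last holds). The fingers move at their own pace and stop on an object; the grip force is fixed at half the most. Time passes only in rows, so rows that do not move let the fingers close. It gives the time, the measured TCP pose, the force, the opening and the grip force at its end, in the units of the state.
- bot.get_obs(): the state, without advancing time (a new reading comes with each control period).
- bot.capture(name): name is "side" or "top"; returns the picture (420x560x3 uint8, red, green, blue); there is no depth.
- bot.camera_model(name): a dict with "camera_matrix" (3x3 intrinsics, pixels), "R" (3x3) and "t" (3): a world point X has camera coordinates R X + t. Camera axes: x right, y down, z forward; pixel columns grow to the right and rows downward; lengths in mm; the calibration is good to about 2 mm. A picture is of the moment at which its call begins. camera_model takes no time and is no camera call.
- bot.close_job(): hands the job in; it is judged then, once.
The state is a dict: "time": time; "joint_positions": joint angles; "dq": joint speeds; "tau": joint torques, N m; "tool_pos": TCP position; "tcp_rot": TCP orientation; "contact_force": force on the tool from outside, world axes, zero at the start; "moment": the same for the moment, N m; "grip_width": finger opening in mm; "finger_force": force on a finger pad.
Only numpy, scipy, OpenCV 4.12 (cv2) and the standard library are available. Lean on these libraries where they do the work, as an engineer would, in place of code of your own. Each camera call takes 0.05 s, during which the arm holds its last target. There are 200 camera calls.

TASK

Set the small red jack with its saddle under the yellow-painted lift point on the end rail of the grey plan chest, and pump its handle until the chest's two feet at that end stand about 15 mm off the table, so that a colleague can adjust them. The jack is worn and its load settles back a little whenever the handle comes up, so finish while holding the handle pressed right down at the bottom of its last stroke: do not let go. The chest must rest on the jack alone; do not push or lift it with the arm, keep the jack upright, and leave everything else on the table where it is.

Things in the scene. Friction and masses are not known exactly. Their poses are not given: they have to be found in the camera images.
- jack: Small red bench jack, 0.97 kg, loose on the table. Origin on the table under the middle of its body; x forward to the saddle, z up. Steel sole 64 mm wide, 14 mm high, x = -160 to 125 mm; rubber wheels at x = -145 and 105 mm, 92 mm over all. Saddle in front on a red arm, pump handle behind. Friction on the table about 0.6.
- jack_body (a point): Where to grip the jack from above: between its two red cheeks at the jack's x = 0, y = 0, 40 mm above the table. The cheeks are 48 mm over their outsides (jack's y), run from x = -90 to 40 mm, tops 58 mm above the table; nothing stands above them ahead of x = -65 mm. The jack can be slid along the table or carried.
- saddle (a point): Centre of the top face of the jack's saddle, a steel disc 38 mm across with a black face: x = 104 mm, y = 0 in the jack's frame, 58 mm above the table when the jack is down. Each full down stroke of the handle raises it about 9 mm, at most 50 mm in all; it stays level. Under load it settles back 1 to 3 mm each time the handle comes up, then holds.
- jack_handle (a joint): Angle of the pump handle: 0 raised (a return spring brings it there in under a second when let go), 0.60 rad fully down on its stop, level. Pressing it down takes 7 to 12 N at the grip without load, 10 to 20 N under the chest. The up stroke leaves the saddle where it is, but for the settling under load.
- handle_hinge (a point): Hinge of the handle, across the jack at x = -75 mm, 52 mm above the table. From here the handle runs backwards (the jack's -x), rising at 0.60 rad when raised: 212 mm long, a 14 mm steel tube with a black rubber grip of 22 mm diameter from 105 to 209 mm. It may be pressed from above with closed fingers or pinched.
- handle_grip (a point): Point on the axis of the handle's rubber grip, 165 mm from the handle's hinge.
- plan_chest: Grey desk-top plan chest, four drawers facing its +x, 8.6 kg, on a dark stand. Origin on the table below the lift point, x along the end rail. Body from y = -45 to -450 mm, x = -155 to 162 mm, 92 to 208 mm high, paper on it to 227 mm. It cannot shift; lifted at the rail it tilts about its far feet (y = -420 mm).
- lift_point (a point): Centre of the underside of the end rail (dark, 300 mm long, 30 mm wide, 20 mm high, 45 mm out from the chest), 72 mm above the table while the chest stands, in the middle of a yellow band 50 mm long painted round the rail. It rises with the chest. Axes as the chest's: the free space for the jack is on its +y side.
- chest_foot (a point): Underside of one of the two feet at the end to be lifted (chest's x = 135, y = -70 mm): its height is the clearance of both these feet over the table, 0 while the chest stands. It lies 350 mm from the tilting line, the lift point 420 mm.
- packing_a: Beech packing piece, 60 x 32 x 15 mm, lying on the table; bystander.
- packing_b: Second beech packing piece, 60 x 32 x 15 mm; bystander.
- spanner: Steel open-ended spanner lying on the table; bystander.
- tape_roll: Roll of tan tape, 96 mm across, 25 mm high; bystander.
- paint_tin: Blue paint tin, 80 mm across, 80 mm high; bystander.
- brush_jar: Glass jar of brushes, 76 mm across, brushes to about 210 mm; bystander.
- gesso_bottle: White bottle with a blue label, 68 mm across, 170 mm high; bystander.
- mug: White mug, 80 mm across, 90 mm high; bystander.

How it is judged:
By the outcome, as a careful person would: the job done as asked, in the order asked, and still so for the second after the job is handed in, while the arm keeps its last pose, push and grip.
It also fails if it takes over 64 s, if anything falls off the work surface, if the arm or the gripper's body presses on something with over 40 N, if the wrist force passes 120 N, or if a joint passes its speed limit or range.

## Working session

There is one attempt and no reset: what is moved stays moved. The work goes in short steps, Python scripts to look and compute and a tool call to move; the robot and the scene stay as the last step left them, time stands still between calls to the robot, and variables do not carry over. Pictures are saved under pics/ and viewed, at most 10 in all, crops included, and the job is handed in when it is done.

Besides the shell and the picture viewer there is one more tool, called as name([rows], argument=value, ...), one row to a line, values as JSON. carry_out: Moves the arm, as the interface text tells. Its arguments: {"type":"object","properties":{"plan":{"type":"array"},"gripper":{"type":"number"}},"required":["plan"]}

```bash
mkdir -p pics; cat > h.py <<'E'
import numpy as np, cv2
from plant import bot
def snap(n,f,crop=None,s=1):
    im=cv2.cvtColor(bot.capture(n),cv2.COLOR_RGB2BGR)
    if crop: x0,y0,x1,y1=crop; im=im[y0:y1,x0:x1]
    cv2.imwrite(f'pics/{f}.png',cv2.resize(im,None,fx=s,fy=s,interpolation=cv2.INTER_CUBIC))
def ray(n,u,v,z):
    c=bot.camera_model(n);K,R,t=[np.array(c[k]) for k in('camera_matrix','R','t')]
    d=R.T@np.linalg.solve(K,[u,v,1]);o=-R.T@t
    return o+d*(z-o[2])/d[2]
def proj(n,X):
    c=bot.camera_model(n);K,R,t=[np.array(c[k]) for k in('camera_matrix','R','t')]
    p=K@(R@np.array(X,float)+t);return p[:2]/p[2]
E
python3 - <<'E'
from h import *
snap('top','t0',s=1.42);snap('side','s0',s=1.42)
print(bot.grip_point_offset,bot.get_obs())
for n in('top','side'):
    c=bot.camera_model(n);print(n,-np.array(c['R']).T@c['t'],c['R'],c['camera_matrix'])
E
```

```text
18.8 {'time': 0.1, 'joint_positions': array([-1.31802494e+00,  3.42646169e-01,  1.52493663e+00,  2.14871301e-05,
        1.27537340e+00, -1.45990963e-01]), 'dq': array([ 0.00033133, -0.00095928, -0.00228156,  0.00014234,  0.00127666,
       -0.00056418]), 'tau': array([ 2.27776887e-03, -4.32004702e+01, -2.44694102e+01,  7.19294348e-02,
        5.25986427e-02, -5.34406422e-05]), 'tool_pos': array([ 203.78566028, -483.44310542,  226.1127377 ]), 'tcp_rot': array([-3.14024661e+00, -2.18687626e-04,  3.98755935e-01]), 'contact_force': array([-0.21484509,  0.18121385, -0.10768272]), 'moment': array([-0.00999436, -0.01254418,  0.03720273]), 'finger_force': 0.0, 'grip_width': 91.66753475661868}
top [ 494.77735218  162.29603804 1571.61128582] [[-0.00692005 -0.99997024  0.00340967]
 [-0.99669739  0.00662143 -0.08093501]
 [ 0.08091003 -0.00395849 -0.99671355]] [[492.71713179   0.         272.9644296 ]
 [  0.         492.71713179 209.14231626]
 [  0.           0.           1.        ]]
side [  539.03953272 -1135.73526402   863.41736975] [[ 0.99821745 -0.05427191 -0.0248289 ]
 [-0.04845504 -0.49410242 -0.86805236]
 [ 0.03484284  0.8677081  -0.49585141]] [[543.31179976   0.         277.21734905]
 [  0.         543.31179976 215.71547925]
 [  0.           0.           1.        ]]
```

View pics/t0.png

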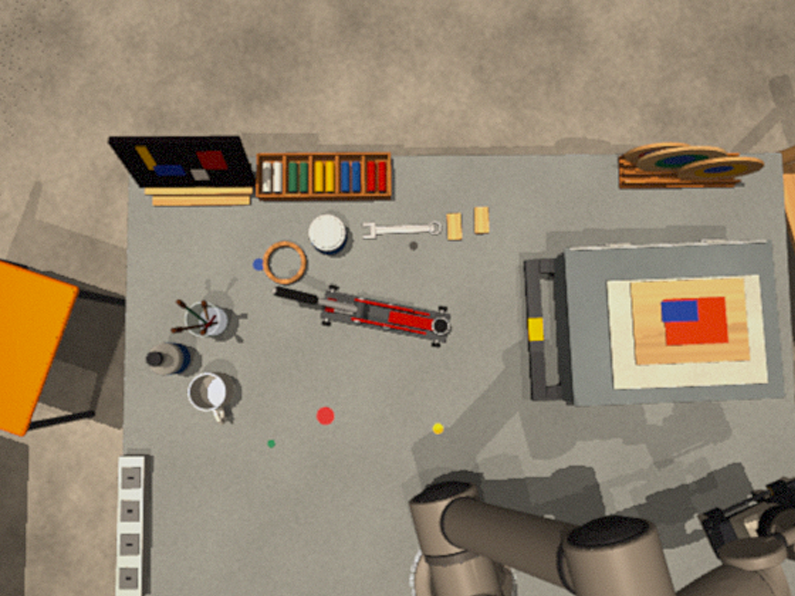

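View pics/s0.png

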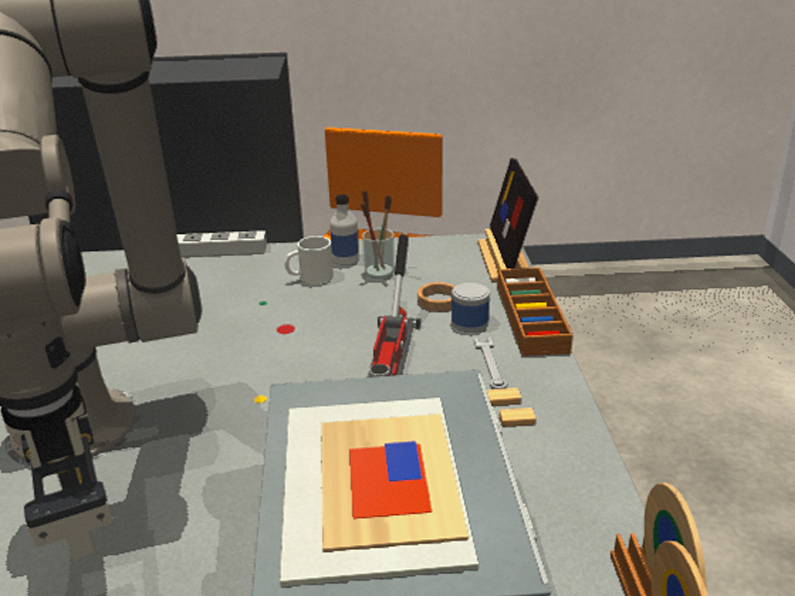

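The top view shows the jack from its grip end (280,293) to its saddle (441,326), and the chest's rail with the yellow band at about (536,329). Next I'll enlarge that region.

```bash
python3 - <<'E'
from h import *
snap('top','t1',(185,175,395,290),3.8)
E
```

```text
(no output)
```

View pics/t1.png

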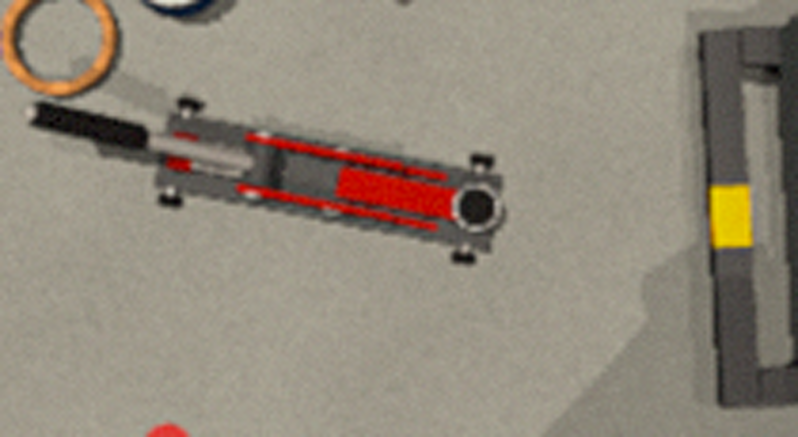

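Crop (×3.8, offset 185,175): saddle (477,208), wheels (188,105), (170,197), (482,162) and (463,257). The yellow band's centre is (732,216), and the rail ends are near (722,32) and (739,403).

```bash
python3 - <<'E'
from h import *
P=lambda u,v,z: ray('top',185+u/3.8,175+v/3.8,z)
s=P(477,208,58);wh=[P(*p,18) for p in((188,105),(170,197),(482,162),(463,257))]
for w in wh:print('wheel',w)
r=(wh[0]+wh[1])/2;f=(wh[2]+wh[3])/2;print('wheelbase',np.linalg.norm(f-r),np.linalg.norm(wh[0]-wh[1]))
he=P(35,113,172);print('s',s,'rear',r,'front',f,'hend',he)
for a,b in((r,f),(r,s),(he,s)):
    d=b-a;print('yaw',np.arctan2(d[1],d[0]),np.hypot(*d[:2]))
l=P(732,216,92);print('lift',l,[P(*p,92) for p in((712,216),(752,216),(731,185),(733,247))])
a,b=P(722,32,92),P(739,403,92);print('rail',a,b,np.linalg.norm(a-b),(a+b)/2,np.arctan2(*(a-b)[[1,0]]))
d=(s-r)[:2];d/=np.hypot(*d);print('origin',s[:2]-104*d,r[:2]+145*d)
E
```

```text
wheel [642.38513628 277.84620934  18.        ]
wheel [565.80320338 292.82509661  18.        ]
wheel [593.16487402  33.46140224  18.        ]
wheel [514.45397131  50.24892879  18.        ]
wheelbase 248.61879166498215 78.03306677974079
s [553.39798642  41.31808224  58.        ] rear [604.09416983 285.33565297  18.        ] front [553.80942267  41.85516552  18.        ] hend [622.48337964 381.13265151 172.        ]
yaw -1.7744577419011092 248.61879166498215
yaw -1.7756386054457 249.22816421917855
yaw -1.7713660244902507 346.766107121967
lift [ 544.39018678 -157.50203286   92.        ] [array([ 544.49777806, -141.68190181,   92.        ]), array([ 544.28258767, -173.32331668,   92.        ]), array([ 568.91873911, -157.30164807,   92.        ]), array([ 519.9272142 , -157.70188191,   92.        ])]
rail [ 690.96951232 -153.06383875   92.        ] [ 397.80387308 -159.45890788   92.        ] 293.2353814536587 [ 544.3866927  -156.26137331   92.        ] 0.021810383664685646
origin [574.55291123 143.14376248] [574.59932274 143.36715648]
```

carry_out([
  {"tz": 45},
  {"tx": 16, "ty": 42, "rz": 0.08},
  {"tx": 16, "ty": 42, "rz": 0.08},
  {"tx": 16, "ty": 42, "rz": 0.08},
  {"tx": 24, "ty": 42, "rz": 0.08},
  {"tx": 24, "ty": 42, "rz": 0.08},
  {"tx": 24, "ty": 42, "rz": 0.08},
  {"tx": 24, "ty": 42, "rz": 0.08},
  {"tx": 24, "ty": 42, "rz": 0.08},
  {"tx": 24, "ty": 42, "rz": 0.08},
  {"tx": 24, "ty": 42, "rz": 0.08},
  {"tx": 24, "ty": 42, "rz": 0.08},
], gripper=0)

```text
invalid input at $.plan[0]: expected keys tx, ty, tz, rx, ry, rz
```

carry_out([
  {"tx": 0, "ty": 0, "tz": 45, "rx": 0, "ry": 0, "rz": 0},
  {"tx": 16, "ty": 42, "tz": 0, "rx": 0, "ry": 0, "rz": 0.08},
  {"tx": 16, "ty": 42, "tz": 0, "rx": 0, "ry": 0, "rz": 0.08},
  {"tx": 16, "ty": 42, "tz": 0, "rx": 0, "ry": 0, "rz": 0.08},
  {"tx": 24, "ty": 42, "tz": 0, "rx": 0, "ry": 0, "rz": 0.08},
  {"tx": 24, "ty": 42, "tz": 0, "rx": 0, "ry": 0, "rz": 0.08},
  {"tx": 24, "ty": 42, "tz": 0, "rx": 0, "ry": 0, "rz": 0.08},
  {"tx": 24, "ty": 42, "tz": 0, "rx": 0, "ry": 0, "rz": 0.08},
  {"tx": 24, "ty": 42, "tz": 0, "rx": 0, "ry": 0, "rz": 0.08},
  {"tx": 24, "ty": 42, "tz": 0, "rx": 0, "ry": 0, "rz": 0.08},
  {"tx": 24, "ty": 42, "tz": 0, "rx": 0, "ry": 0, "rz": 0.08},
  {"tx": 24, "ty": 42, "tz": 0, "rx": 0, "ry": 0, "rz": 0.08},
], gripper=0)

```text
time: 1.35
tool_pos: [444.4, -19.8, 271.7]
tcp_rot: [3.141, 0.0, 1.282]
contact_force: [0.9, -0.8, -0.2]
grip_width: 91.7
finger_force: 0.0
```

carry_out([
  {"tx": 26, "ty": 33, "tz": -22, "rx": 0, "ry": 0, "rz": 0.018},
  {"tx": 26, "ty": 33, "tz": -22, "rx": 0, "ry": 0, "rz": 0.018},
  {"tx": 26, "ty": 33, "tz": -22, "rx": 0, "ry": 0, "rz": 0.018},
  {"tx": 26, "ty": 33, "tz": -22, "rx": 0, "ry": 0, "rz": 0.018},
  {"tx": 26, "ty": 33, "tz": -22, "rx": 0, "ry": 0, "rz": 0.018},
  {"tx": 0, "ty": 0, "tz": -35, "rx": 0, "ry": 0, "rz": 0},
  {"tx": 0, "ty": 0, "tz": -35, "rx": 0, "ry": 0, "rz": 0},
  {"tx": 0, "ty": 0, "tz": 0, "rx": 0, "ry": 0, "rz": 0},
])

```text
time: 2.15
tool_pos: [570.3, 143.1, 86.6]
tcp_rot: [-3.131, 0.003, 1.369]
contact_force: [-0.7, -0.5, 0.6]
grip_width: 91.9
finger_force: 0.0
```

```bash
python3 - <<'E'
from h import *
o=bot.get_obs();print(o['tool_pos'],o['tcp_rot'])
snap('side','s1',(200,130,360,290),3.7)
E
```

```text
[570.32901979 143.09766758  86.6198488 ] [-3.13146431  0.00344971  1.36948702]
```

View pics/s1.png

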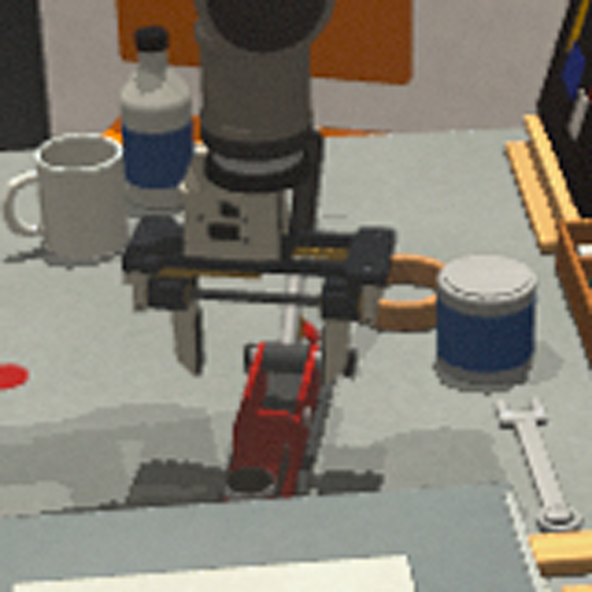

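The gripper straddles the jack with cheeks between the fingers; tin and tape are clear of it. I'll shift 4 mm in x and go down.

carry_out([
  {"tx": 4, "ty": 0, "tz": -25, "rx": 0, "ry": 0, "rz": 0},
  {"tx": 0, "ty": 0, "tz": -25, "rx": 0, "ry": 0, "rz": 0},
  {"tx": 0, "ty": 0, "tz": -14, "rx": 0, "ry": 0, "rz": 0},
  {"tx": 0, "ty": 0, "tz": 0, "rx": 0, "ry": 0, "rz": 0},
])

```text
time: 2.6
tool_pos: [577.5, 142.9, 27.5]
tcp_rot: [-3.14, 0.0, 1.368]
contact_force: [0.5, -0.2, -0.7]
grip_width: 91.8
finger_force: 0.0
```

carry_out([
  {"tx": 0, "ty": 0, "tz": 0, "rx": 0, "ry": 0, "rz": 0},
  {"tx": 0, "ty": 0, "tz": 0, "rx": 0, "ry": 0, "rz": 0},
  {"tx": 0, "ty": 0, "tz": 0, "rx": 0, "ry": 0, "rz": 0},
  {"tx": 0, "ty": 0, "tz": 0, "rx": 0, "ry": 0, "rz": 0},
  {"tx": 0, "ty": 0, "tz": 0, "rx": 0, "ry": 0, "rz": 0},
  {"tx": 0, "ty": 0, "tz": 0, "rx": 0, "ry": 0, "rz": 0},
], gripper=1)

```text
time: 3.2
tool_pos: [576.3, 143.5, 27.8]
tcp_rot: [-3.138, 0.0, 1.369]
contact_force: [-11.1, 2.8, 8.7]
grip_width: 48.4
finger_force: 5.4
```

carry_out([
  {"tx": -2, "ty": 0, "tz": -4, "rx": 0, "ry": 0, "rz": 0},
  {"tx": 0, "ty": 0, "tz": 0, "rx": 0, "ry": 0, "rz": 0},
  {"tx": 0, "ty": 0, "tz": 0, "rx": 0, "ry": 0, "rz": 0},
])

```text
time: 3.5
tool_pos: [576.2, 143.6, 27.4]
tcp_rot: [3.14, -0.001, 1.369]
contact_force: [-8.7, -0.8, 27.0]
grip_width: 47.8
finger_force: 30.0
```

carry_out([
  {"tx": 0, "ty": 0, "tz": 6, "rx": 0, "ry": 0, "rz": 0},
  {"tx": 0, "ty": 0, "tz": 6, "rx": 0, "ry": 0, "rz": 0},
  {"tx": 0, "ty": 0, "tz": 0, "rx": 0, "ry": 0, "rz": 0},
  {"tx": 0, "ty": 0, "tz": 0, "rx": 0, "ry": 0, "rz": 0},
])

```text
time: 3.9
tool_pos: [575.3, 143.0, 34.7]
tcp_rot: [-3.14, 0.001, 1.369]
contact_force: [0.4, -1.3, -9.2]
grip_width: 47.8
finger_force: 30.0
```

carry_out([
  {"tx": -3, "ty": -13, "tz": 0, "rx": 0, "ry": 0, "rz": 0.02},
  {"tx": -5, "ty": -22, "tz": 0, "rx": 0, "ry": 0, "rz": 0.034},
  {"tx": -5, "ty": -22, "tz": -1, "rx": 0, "ry": 0, "rz": 0.034},
  {"tx": -5, "ty": -22, "tz": -1, "rx": 0, "ry": 0, "rz": 0.034},
  {"tx": -5, "ty": -22, "tz": -1, "rx": 0, "ry": 0, "rz": 0.034},
  {"tx": -5, "ty": -22, "tz": 0, "rx": 0, "ry": 0, "rz": 0.034},
  {"tx": -4, "ty": -17, "tz": 0, "rx": 0, "ry": 0, "rz": 0.034},
  {"tx": -1, "ty": -3, "tz": 0, "rx": 0, "ry": 0, "rz": 0},
  {"tx": 0, "ty": 0, "tz": 0, "rx": 0, "ry": 0, "rz": 0},
  {"tx": 0, "ty": 0, "tz": 0, "rx": 0, "ry": 0, "rz": 0},
])

```text
time: 4.9
tool_pos: [543.0, 0.8, 32.5]
tcp_rot: [-3.142, -0.0, 1.592]
contact_force: [-0.9, -0.6, -9.1]
grip_width: 48.1
finger_force: 30.0
```

```bash
python3 - <<'E'
from h import *
o=bot.get_obs();print(o['tool_pos'],o['tcp_rot'],o['contact_force'])
snap('top','t2',(205,175,415,290),3.8)
E
```

```text
[543.00385554   0.78854203  32.46905516] [-3.14154595e+00 -3.60530440e-04  1.59243848e+00] [-0.91615834 -0.62029769 -9.09197624]
```

View pics/t2.png

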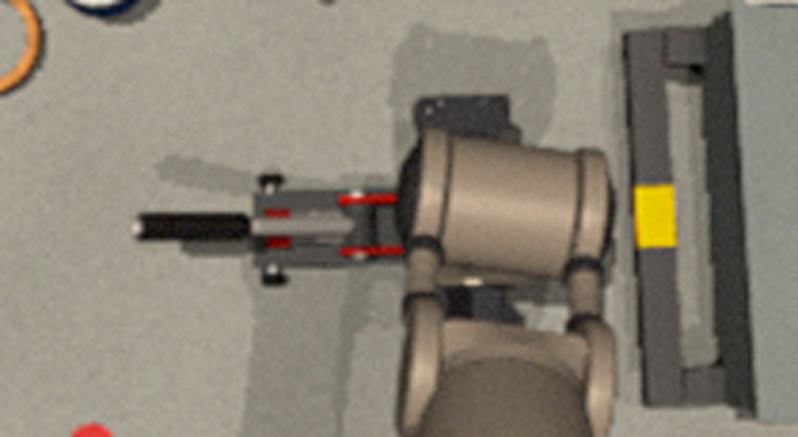

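```bash
python3 - <<'E'
from h import *
P=lambda u,v,z: ray('top',205+u/3.8,175+v/3.8,z)
r=P(272,229.5,23);h=P(137,228,178);print(r,h,'yaw',np.arctan2(*(r-h)[[1,0]]))
g=(P(371,199,63)+P(371,251,63))/2;print('cheek mid',g,np.arctan2(*(g-r)[[1,0]]))
print('wrist edge',P(613,200,250)[1],P(613,200,320)[1]); print('lift',P(656,216,92),'chest edge',P(738,200,208)[1])
E
```

```text
[537.71502051 145.36906651  23.        ] [535.21642724 247.42041403 178.        ] yaw -1.5463175301296832
cheek mid [539.70506819  66.05963912  63.        ] -1.5457093952132341
wrist edge -93.22411010962728 -79.69031952938062
lift [ 544.39018678 -157.50203286   92.        ] chest edge -192.5413976073585
```

Jack is parallel to the chest's axis (yaw −1.546) and the wrist will clear the chest. I'll move the last 54 mm in and set it down.

carry_out([
  {"tx": 0.2, "ty": -8, "tz": 0, "rx": 0, "ry": 0, "rz": 0},
  {"tx": 0.3, "ty": -15, "tz": -1, "rx": 0, "ry": 0, "rz": 0},
  {"tx": 0.3, "ty": -15, "tz": 0, "rx": 0, "ry": 0, "rz": 0},
  {"tx": 0.2, "ty": -12, "tz": 0, "rx": 0, "ry": 0, "rz": 0},
  {"tx": 0, "ty": -4.5, "tz": 0, "rx": 0, "ry": 0, "rz": 0},
  {"tx": 0, "ty": 0, "tz": 0, "rx": 0, "ry": 0, "rz": 0},
  {"tx": 0, "ty": 0, "tz": -2, "rx": 0, "ry": 0, "rz": 0},
  {"tx": 0, "ty": 0, "tz": -2, "rx": 0, "ry": 0, "rz": 0},
  {"tx": 0, "ty": 0, "tz": 0, "rx": 0, "ry": 0, "rz": 0},
  {"tx": 0, "ty": 0, "tz": 0, "rx": 0, "ry": 0, "rz": 0},
])

```text
time: 5.95
tool_pos: [544.2, -54.1, 28.1]
tcp_rot: [3.141, 0.0, 1.593]
contact_force: [-0.4, -2.5, -5.3]
grip_width: 47.6
finger_force: 30.0
```

carry_out([
  {"tx": 0, "ty": 0, "tz": -0.6, "rx": 0, "ry": 0, "rz": 0},
  {"tx": 0, "ty": 0, "tz": 0, "rx": 0, "ry": 0, "rz": 0},
])

```text
time: 6.15
tool_pos: [544.2, -54.3, 27.5]
tcp_rot: [3.141, 0.0, 1.593]
contact_force: [-0.1, -3.5, -1.5]
grip_width: 47.7
finger_force: 30.0
```

carry_out([
  {"tx": 0, "ty": 0, "tz": 0, "rx": 0, "ry": 0, "rz": 0},
  {"tx": 0, "ty": 0, "tz": 0, "rx": 0, "ry": 0, "rz": 0},
  {"tx": 0, "ty": 0, "tz": 0, "rx": 0, "ry": 0, "rz": 0},
  {"tx": 0, "ty": 0, "tz": 0, "rx": 0, "ry": 0, "rz": 0},
  {"tx": 0, "ty": 0, "tz": 15, "rx": 0, "ry": 0, "rz": 0},
  {"tx": 0, "ty": 0, "tz": 30, "rx": 0, "ry": 0, "rz": 0},
  {"tx": 0, "ty": 0, "tz": 45, "rx": 0, "ry": 0, "rz": 0},
  {"tx": 0, "ty": 0, "tz": 45, "rx": 0, "ry": 0, "rz": 0},
  {"tx": 0, "ty": 0, "tz": 45, "rx": 0, "ry": 0, "rz": 0},
], gripper=0)

```text
time: 7.05
tool_pos: [543.6, -54.2, 209.0]
tcp_rot: [3.142, -0.0, 1.593]
contact_force: [0.2, -0.3, -0.7]
grip_width: 91.5
finger_force: 0.0
```

carry_out([
  {"tx": -1, "ty": 40, "tz": 0, "rx": 0, "ry": 0, "rz": 0},
  {"tx": -1, "ty": 45, "tz": 0, "rx": 0, "ry": 0, "rz": 0},
  {"tx": -1, "ty": 45, "tz": 0, "rx": 0, "ry": 0, "rz": 0},
  {"tx": -1, "ty": 45, "tz": 0, "rx": 0, "ry": 0, "rz": 0},
  {"tx": -1, "ty": 37, "tz": 0, "rx": 0, "ry": 0, "rz": 0},
  {"tx": 0, "ty": 0, "tz": 0, "rx": 0, "ry": 0, "rz": 0},
  {"tx": 0, "ty": 0, "tz": 0, "rx": 0, "ry": 0, "rz": 0},
], gripper=1)

```text
time: 7.75
tool_pos: [538.6, 158.3, 207.0]
tcp_rot: [-3.142, 0.0, 1.595]
contact_force: [-0.6, -0.0, -0.2]
grip_width: 40.6
finger_force: 0.0
```

```bash
python3 - <<'E'
from h import *
o=bot.get_obs();print(o['tool_pos'],o['tcp_rot'],o['contact_force'],o['grip_width'])
a=cv2.cvtColor(bot.capture('top'),cv2.COLOR_RGB2BGR)[175:290,205:415]
b=cv2.cvtColor(bot.capture('side'),cv2.COLOR_RGB2BGR)[130:290,170:390]
cv2.imwrite('pics/c3.png',np.vstack([cv2.resize(a,(550,301),interpolation=2),cv2.resize(b,(411,299),interpolation=2,) if 0 else cv2.copyMakeBorder(cv2.resize(b,(411,299),interpolation=2),0,0,0,139,0)]))
E
```

```text
[538.64377858 158.27624976 207.03999227] [-3.14156342e+00  3.68982347e-04  1.59492364e+00] [-0.59614883 -0.0496864  -0.20955137] 40.603398404547725
```

View pics/c3.png

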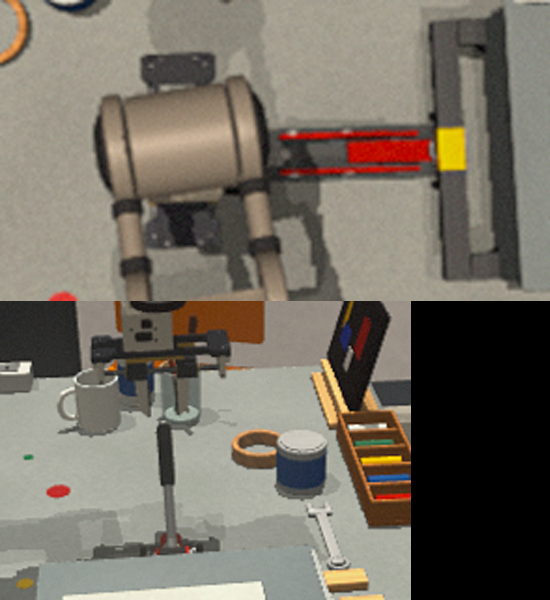

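```bash
python3 - <<'E'
from h import *
P=lambda u,v,z: ray('top',205+u/2.619,175+v/2.619,z)
print(P(430,151,58),P(350,(134+172)/2,58),P(420,(135+173)/2,58),P(418,(136+166)/2,60)); print(P(451,148.5,92))
E
```

```text
[ 543.2090888  -138.82149638   58.        ] [541.50438743 -44.89415325  58.        ] [ 539.77305118 -127.00585792   58.        ] [ 543.24083995 -124.35682416   60.        ]
[ 544.82246533 -156.22433926   92.        ]
```

The jack stands straight under the yellow band: rim at y≈−139, so the saddle centre is about −158. Bystanders are untouched. First stroke next.

carry_out([
  {"tx": 0, "ty": 0, "tz": -20, "rx": 0, "ry": 0, "rz": 0},
  {"tx": 0, "ty": 0, "tz": -16, "rx": 0, "ry": 0, "rz": 0},
  {"tx": 0, "ty": 0, "tz": 0, "rx": 0, "ry": 0, "rz": 0},
  {"tx": 0, "ty": 6, "tz": -13, "rx": 0, "ry": 0, "rz": 0},
  {"tx": 0, "ty": 5, "tz": -16, "rx": 0, "ry": 0, "rz": 0},
  {"tx": 0, "ty": 5, "tz": -16, "rx": 0, "ry": 0, "rz": 0},
  {"tx": 0, "ty": 0, "tz": 0, "rx": 0, "ry": 0, "rz": 0},
])

```text
time: 8.55
tool_pos: [540.0, 174.6, 126.3]
tcp_rot: [3.138, -0.001, 1.593]
contact_force: [0.7, 0.5, 5.4]
grip_width: 0.1
finger_force: 2.2
```

carry_out([
  {"tx": 0, "ty": 4, "tz": -17, "rx": 0, "ry": 0, "rz": 0},
  {"tx": 0, "ty": 4, "tz": -18, "rx": 0, "ry": 0, "rz": 0},
  {"tx": 0, "ty": 3, "tz": -18, "rx": 0, "ry": 0, "rz": 0},
  {"tx": 0, "ty": 1, "tz": -12, "rx": 0, "ry": 0, "rz": 0},
  {"tx": 0, "ty": 0, "tz": 0, "rx": 0, "ry": 0, "rz": 0},
  {"tx": 0, "ty": 0, "tz": 0, "rx": 0, "ry": 0, "rz": 0},
])

```text
time: 9.15
tool_pos: [540.9, 187.6, 63.0]
tcp_rot: [3.136, -0.003, 1.592]
contact_force: [0.6, 5.7, 7.3]
grip_width: 0.3
finger_force: 3.6
```

```bash
python3 - <<'E'
from h import *
a=cv2.cvtColor(bot.capture('top'),cv2.COLOR_RGB2BGR)[175:290,205:415]
b=cv2.cvtColor(bot.capture('side'),cv2.COLOR_RGB2BGR)[130:290,170:390]
cv2.imwrite('pics/ref_side.png',cv2.cvtColor(bot.capture('side'),cv2.COLOR_RGB2BGR))
cv2.imwrite('pics/c4.png',np.vstack([cv2.resize(a,(550,301),interpolation=2),cv2.copyMakeBorder(cv2.resize(b,(411,299),interpolation=2),0,0,0,139,0)]))
E
```

```text
(no output)
```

View pics/c4.png

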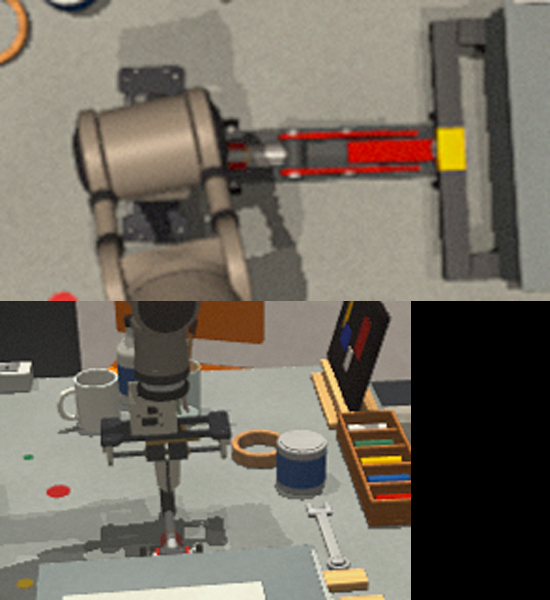

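```bash
cat >> h.py <<'E'
from scipy.optimize import minimize_scalar
LP=np.array([544.4,-158.,0]); ax=np.array([np.cos(.022),np.sin(.022),0]); ey=np.array([-np.sin(.022),np.cos(.022),0])
piv=LP-420*ey
def tilt():
    for n in('side','top'):
        r=cv2.imread(f'pics/ref_{n}.png',0);c=cv2.cvtColor(bot.capture(n),cv2.COLOR_RGB2GRAY)
        hull=cv2.convexHull(np.array([proj(n,LP+x*ax+y*ey+[0,0,z]) for x in(-140,145) for y in(-65,-440) for z in (227,)],np.float32)).astype(np.int32)
        m=np.zeros_like(r);cv2.fillConvexPoly(m,hull,255)
        p=cv2.goodFeaturesToTrack(r,60,.03,5,mask=m)
        q,st,_=cv2.calcOpticalFlowPyrLK(r,c,p,None,winSize=(15,15));b,_,_=cv2.calcOpticalFlowPyrLK(c,r,q,None,winSize=(15,15))
        ok=(st.ravel()==1)&(np.abs(b-p).max((1,2))<.2);p=p[ok,0];q=q[ok,0]
        X=np.array([ray(n,*u,225) for u in p])
        def res(a):
            R=cv2.Rodrigues(ax*a)[0];Y=(X-piv)@R.T+piv
            return np.array([proj(n,y)-proj(n,x) for x,y in zip(X,Y)])-(q-p)
        s=minimize_scalar(lambda a:np.minimum(np.abs(res(a)),1).sum(),bounds=(-.03,.1),method='bounded',options={'xatol':1e-6}).x
        print(n,len(p),'tilt',round(s,5),'foot',round(350*s,2),'lift',round(420*s,2),'res',np.median(np.abs(res(s))).round(3))
E
python3 - <<'E'
from h import *
cv2.imwrite('pics/ref_top.png',cv2.cvtColor(bot.capture('top'),cv2.COLOR_RGB2BGR));tilt()
E
```

```text
side 53 tilt 0.0 foot 0.0 lift 0.0 res 0.009
top 50 tilt 1e-05 foot 0.0 lift 0.01 res 0.023
```

carry_out([
  {"tx": 0, "ty": -2, "tz": 20, "rx": 0, "ry": 0, "rz": 0},
  {"tx": 0, "ty": -4, "tz": 25, "rx": 0, "ry": 0, "rz": 0},
  {"tx": 0, "ty": -8, "tz": 30, "rx": 0, "ry": 0, "rz": 0},
  {"tx": 0, "ty": -12, "tz": 30, "rx": 0, "ry": 0, "rz": 0},
  {"tx": -1, "ty": -2, "tz": 10, "rx": 0, "ry": 0, "rz": 0},
  {"tx": 0, "ty": 0, "tz": 0, "rx": 0, "ry": 0, "rz": 0},
  {"tx": 0, "ty": 0, "tz": 0, "rx": 0, "ry": 0, "rz": 0},
  {"tx": 0, "ty": 0, "tz": 0, "rx": 0, "ry": 0, "rz": 0},
  {"tx": 0, "ty": 0, "tz": 0, "rx": 0, "ry": 0, "rz": 0},
  {"tx": 0, "ty": 0, "tz": 0, "rx": 0, "ry": 0, "rz": 0},
  {"tx": 0, "ty": 0, "tz": 0, "rx": 0, "ry": 0, "rz": 0},
])

```text
time: 10.55
tool_pos: [537.7, 157.8, 175.6]
tcp_rot: [-3.141, 0.0, 1.593]
contact_force: [0.2, -0.1, 0.0]
grip_width: 0.4
finger_force: 0.0
```

carry_out([
  {"tx": 0, "ty": 6, "tz": -18, "rx": 0, "ry": 0, "rz": 0},
  {"tx": 0, "ty": 5, "tz": -16, "rx": 0, "ry": 0, "rz": 0},
  {"tx": 0, "ty": 5, "tz": -16, "rx": 0, "ry": 0, "rz": 0},
  {"tx": 0, "ty": 4, "tz": -17, "rx": 0, "ry": 0, "rz": 0},
  {"tx": 0, "ty": 4, "tz": -18, "rx": 0, "ry": 0, "rz": 0},
  {"tx": 0, "ty": 3, "tz": -18, "rx": 0, "ry": 0, "rz": 0},
  {"tx": 0, "ty": 1, "tz": -12, "rx": 0, "ry": 0, "rz": 0},
  {"tx": 0, "ty": 0, "tz": -2, "rx": 0, "ry": 0, "rz": 0},
  {"tx": 0, "ty": 0, "tz": 0, "rx": 0, "ry": 0, "rz": 0},
  {"tx": 0, "ty": 0, "tz": 0, "rx": 0, "ry": 0, "rz": 0},
])

```text
time: 11.55
tool_pos: [539.5, 188.6, 62.3]
tcp_rot: [3.136, -0.005, 1.593]
contact_force: [-4.7, 9.4, 18.8]
grip_width: 0.1
finger_force: 9.4
```

```bash
python3 -c "
from h import *
tilt()"
```

```text
side 41 tilt 0.00511 foot 1.79 lift 2.15 res 0.11
top 46 tilt 0.00536 foot 1.88 lift 2.25 res 0.104
```

carry_out([
  {"tx": 0, "ty": 0, "tz": -2, "rx": 0, "ry": 0, "rz": 0},
  {"tx": 0, "ty": 0, "tz": 0, "rx": 0, "ry": 0, "rz": 0},
  {"tx": 0, "ty": 0, "tz": 0, "rx": 0, "ry": 0, "rz": 0},
])

```text
time: 11.95
tool_pos: [539.6, 188.7, 61.4]
tcp_rot: [3.135, -0.005, 1.593]
contact_force: [-6.7, 9.7, 27.6]
grip_width: 0.3
finger_force: 13.6
```

```bash
python3 -c "
from h import *
tilt()"
```

```text
side 44 tilt 0.00522 foot 1.83 lift 2.19 res 0.114
top 46 tilt 0.00534 foot 1.87 lift 2.24 res 0.098
```

carry_out([
  {"tx": 0, "ty": -2, "tz": 20, "rx": 0, "ry": 0, "rz": 0},
  {"tx": 0, "ty": -4, "tz": 25, "rx": 0, "ry": 0, "rz": 0},
  {"tx": 0, "ty": -8, "tz": 30, "rx": 0, "ry": 0, "rz": 0},
  {"tx": 0, "ty": -12, "tz": 30, "rx": 0, "ry": 0, "rz": 0},
  {"tx": 0, "ty": -2, "tz": 14, "rx": 0, "ry": 0, "rz": 0},
  {"tx": 0, "ty": 0, "tz": 0, "rx": 0, "ry": 0, "rz": 0},
  {"tx": 0, "ty": 0, "tz": 0, "rx": 0, "ry": 0, "rz": 0},
  {"tx": 0, "ty": 0, "tz": 0, "rx": 0, "ry": 0, "rz": 0},
  {"tx": 0, "ty": 0, "tz": 0, "rx": 0, "ry": 0, "rz": 0},
  {"tx": 0, "ty": 0, "tz": 0, "rx": 0, "ry": 0, "rz": 0},
  {"tx": 0, "ty": 0, "tz": 0, "rx": 0, "ry": 0, "rz": 0},
])

```text
time: 13.15
tool_pos: [537.7, 157.8, 175.6]
tcp_rot: [-3.141, 0.0, 1.593]
contact_force: [0.5, 0.3, -0.8]
grip_width: 0.5
finger_force: 0.0
```

carry_out([
  {"tx": 0, "ty": 7, "tz": -18, "rx": 0, "ry": 0, "rz": 0},
  {"tx": 0, "ty": 6, "tz": -16, "rx": 0, "ry": 0, "rz": 0},
  {"tx": 0, "ty": 6, "tz": -16, "rx": 0, "ry": 0, "rz": 0},
  {"tx": 0, "ty": 5, "tz": -17, "rx": 0, "ry": 0, "rz": 0},
  {"tx": 0, "ty": 4, "tz": -18, "rx": 0, "ry": 0, "rz": 0},
  {"tx": 0, "ty": 3, "tz": -18, "rx": 0, "ry": 0, "rz": 0},
  {"tx": 0, "ty": 1, "tz": -12, "rx": 0, "ry": 0, "rz": 0},
  {"tx": 0, "ty": 0, "tz": -4, "rx": 0, "ry": 0, "rz": 0},
  {"tx": 0, "ty": 0, "tz": 0, "rx": 0, "ry": 0, "rz": 0},
  {"tx": 0, "ty": 0, "tz": 0, "rx": 0, "ry": 0, "rz": 0},
])

```text
time: 14.15
tool_pos: [539.8, 193.0, 61.4]
tcp_rot: [3.135, -0.005, 1.593]
contact_force: [-5.1, 10.3, 27.0]
grip_width: 0.5
finger_force: 13.3
```

```bash
python3 -c "
from h import *
tilt()"
```

```text
side 42 tilt 0.01983 foot 6.94 lift 8.33 res 0.231
top 42 tilt 0.02017 foot 7.06 lift 8.47 res 0.109
```

carry_out([
  {"tx": 0, "ty": -3, "tz": 25, "rx": 0, "ry": 0, "rz": 0},
  {"tx": 0, "ty": -7, "tz": 25, "rx": 0, "ry": 0, "rz": 0},
  {"tx": 0, "ty": -8, "tz": 23, "rx": 0, "ry": 0, "rz": 0},
  {"tx": 0, "ty": 0, "tz": 0, "rx": 0, "ry": 0, "rz": 0},
  {"tx": 0, "ty": 0, "tz": 0, "rx": 0, "ry": 0, "rz": 0},
  {"tx": 0, "ty": 0, "tz": 0, "rx": 0, "ry": 0, "rz": 0},
  {"tx": 0, "ty": 0, "tz": 0, "rx": 0, "ry": 0, "rz": 0},
  {"tx": 0, "ty": 0, "tz": 0, "rx": 0, "ry": 0, "rz": 0},
  {"tx": 0, "ty": 0, "tz": 0, "rx": 0, "ry": 0, "rz": 0},
  {"tx": 0, "ty": 0, "tz": 0, "rx": 0, "ry": 0, "rz": 0},
])

```text
time: 15.25
tool_pos: [537.8, 171.7, 129.9]
tcp_rot: [-3.141, 0.0, 1.593]
contact_force: [1.8, 0.0, 1.9]
grip_width: 0.4
finger_force: 1.1
```

```bash
python3 -c "
from h import *
tilt()"
```

```text
side 36 tilt 0.01322 foot 4.63 lift 5.55 res 0.125
top 44 tilt 0.01327 foot 4.65 lift 5.57 res 0.1
```

carry_out([
  {"tx": 0, "ty": -2, "tz": 6, "rx": 0, "ry": 0, "rz": 0},
  {"tx": 0, "ty": 0, "tz": 0, "rx": 0, "ry": 0, "rz": 0},
  {"tx": 0, "ty": 0, "tz": 0, "rx": 0, "ry": 0, "rz": 0},
  {"tx": 0, "ty": 6, "tz": -15, "rx": 0, "ry": 0, "rz": 0},
  {"tx": 0, "ty": 6, "tz": -16, "rx": 0, "ry": 0, "rz": 0},
  {"tx": 0, "ty": 4, "tz": -18, "rx": 0, "ry": 0, "rz": 0},
  {"tx": 0, "ty": 3, "tz": -18, "rx": 0, "ry": 0, "rz": 0},
  {"tx": 0, "ty": 1, "tz": -12, "rx": 0, "ry": 0, "rz": 0},
  {"tx": 0, "ty": 0, "tz": 0, "rx": 0, "ry": 0, "rz": 0},
  {"tx": 0, "ty": 0, "tz": 0, "rx": 0, "ry": 0, "rz": 0},
])

```text
time: 16.35
tool_pos: [538.0, 190.7, 60.9]
tcp_rot: [3.139, -0.001, 1.593]
contact_force: [-9.3, -0.2, 30.9]
grip_width: 0.5
finger_force: 15.3
```

```bash
python3 -c "
from h import *
tilt()"
```

```text
side 39 tilt 0.02607 foot 9.12 lift 10.95 res 0.223
top 40 tilt 0.02744 foot 9.6 lift 11.52 res 0.114
```

carry_out([
  {"tx": 0, "ty": -3, "tz": 20, "rx": 0, "ry": 0, "rz": 0},
  {"tx": 0, "ty": -5, "tz": 25, "rx": 0, "ry": 0, "rz": 0},
  {"tx": 0, "ty": -9, "tz": 30, "rx": 0, "ry": 0, "rz": 0},
  {"tx": 0, "ty": -12, "tz": 30, "rx": 0, "ry": 0, "rz": 0},
  {"tx": 0, "ty": -2, "tz": 12, "rx": 0, "ry": 0, "rz": 0},
  {"tx": 0, "ty": 0, "tz": 0, "rx": 0, "ry": 0, "rz": 0},
  {"tx": 0, "ty": 0, "tz": 0, "rx": 0, "ry": 0, "rz": 0},
  {"tx": 0, "ty": 0, "tz": 0, "rx": 0, "ry": 0, "rz": 0},
  {"tx": 0, "ty": 0, "tz": 0, "rx": 0, "ry": 0, "rz": 0},
  {"tx": 0, "ty": 0, "tz": 0, "rx": 0, "ry": 0, "rz": 0},
  {"tx": 0, "ty": 0, "tz": 0, "rx": 0, "ry": 0, "rz": 0},
  {"tx": 0, "ty": 0, "tz": 0, "rx": 0, "ry": 0, "rz": 0},
])

```text
time: 17.65
tool_pos: [537.8, 158.8, 173.9]
tcp_rot: [-3.141, 0.0, 1.593]
contact_force: [-0.1, -0.3, 0.3]
grip_width: 0.9
finger_force: 0.0
```

```bash
python3 -c "
from h import *
tilt()"
```

```text
side 36 tilt 0.01994 foot 6.98 lift 8.38 res 0.172
top 42 tilt 0.01993 foot 6.98 lift 8.37 res 0.143
```

carry_out([
  {"tx": 0, "ty": 7, "tz": -18, "rx": 0, "ry": 0, "rz": 0},
  {"tx": 0, "ty": 6, "tz": -16, "rx": 0, "ry": 0, "rz": 0},
  {"tx": 0, "ty": 6, "tz": -16, "rx": 0, "ry": 0, "rz": 0},
  {"tx": 0, "ty": 5, "tz": -17, "rx": 0, "ry": 0, "rz": 0},
  {"tx": 0, "ty": 4, "tz": -18, "rx": 0, "ry": 0, "rz": 0},
  {"tx": 0, "ty": 2, "tz": -18, "rx": 0, "ry": 0, "rz": 0},
  {"tx": 0, "ty": 1, "tz": -12, "rx": 0, "ry": 0, "rz": 0},
  {"tx": 0, "ty": 0, "tz": -2.5, "rx": 0, "ry": 0, "rz": 0},
  {"tx": 0, "ty": 0, "tz": 0, "rx": 0, "ry": 0, "rz": 0},
  {"tx": 0, "ty": 0, "tz": 0, "rx": 0, "ry": 0, "rz": 0},
])

```text
time: 18.75
tool_pos: [540.2, 193.0, 61.4]
tcp_rot: [3.134, -0.005, 1.593]
contact_force: [-5.8, 10.0, 27.9]
grip_width: 0.2
finger_force: 13.7
```

```bash
python3 - <<'E'
from h import *
tilt()
a=cv2.cvtColor(bot.capture('top'),cv2.COLOR_RGB2BGR)[175:290,205:415]
b=cv2.cvtColor(bot.capture('side'),cv2.COLOR_RGB2BGR)[130:290,170:390]
cv2.imwrite('pics/c5.png',np.vstack([cv2.resize(a,(550,301),interpolation=2),cv2.copyMakeBorder(cv2.resize(b,(411,299),interpolation=2),0,0,0,139,0)]))
E
```

```text
side 38 tilt 0.04102 foot 14.36 lift 17.23 res 0.201
top 39 tilt 0.04141 foot 14.49 lift 17.39 res 0.118
```

View pics/c5.png

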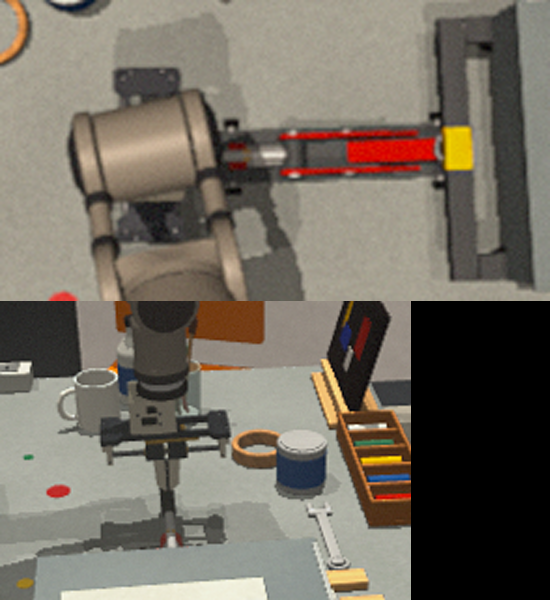

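The final picture shows the jack unmoved with its saddle under the yellow band (443–472,148). The handle is on its stop with 28 N on it, the feet are about 14.4 mm up, and the bystanders are in place. I'm handing in.

```bash
python3 -c "
from plant import bot
print(bot.close_job())"
```

```text
the job is handed in; nothing more can be done
None
```

The job is handed in: the jack stands under the yellow lift point with the chest's two feet about 14.4 mm off the table by camera measurement, and the handle is held down on its stop at about 28 N.

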